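Latch the relay test slide and press the test button

TASK

Put the relay rig into test: with the fingertips push the spring-loaded slide that has the flat paddle and the latch pin all the way to its stop, then release it so that it springs back and the pin catches it at mid travel. After that press the push button on the relay box fully down and let it come up. Nothing is to be picked up: leave the other slide (round post) and all loose things on the bench as they are.

Things in the scene. Friction and masses are not known exactly. Their poses are not given: they have to be found in the camera images.
- detent_unit: fixed grey unit with the slide to be latched: base plate 220 long x 80 wide x 12 mm, two aluminium side rails, and a steel bridge 20 mm long, 68 mm wide, top at 58 mm, centred at x = +20 mm, holding the upright latch pin. Origin: centre of its underside, on the bench. Its +x axis is the direction in which the slide is pushed, z is up. It lies turned by up to about 17 degrees and may change places with the other unit and the relay box
- detent_slide (a joint): travel of the slide with the paddle along the unit's +x, in m: 0 = sprung back (start), 0.050 = against the end stop pin. Spring force back towards 0: 3.2 N at 0, 5.6 N at 0.030, 7.2 N at 0.050, plus 1 to 4 N while the pin rides up the ridge (about 0.004 to 0.025). Past about 0.031 the latch pin drops behind a ridge on the slide and, on release, holds it at 0.030. Let go earlier, it returns to 0
- paddle_face (a point): point on the paddle's face that is pushed (the face looks to the unit's -x), mid-width, 58 mm above the bench; axes as the unit; it moves with the slide (x = -64 mm in the unit at travel 0). The black upright paddle is 44 mm wide, 8 mm thick and stands from 26 to 78 mm above the bench; nothing else stands higher than 32 mm on its push side. Beyond it (+x) is the bridge, with 36 mm of room between at the slide's mid position
- detent_pin (a joint): lift of the upright latch pin in the bridge, in m: 0 = down (start and latched), about 0.010 while it rides over the slide's ridge. Sprung downwards; its head's top is 68 mm above the bench when down
- plain_unit: fixed lookalike unit, same base plate and rails but no bridge and no pin; its slide carries an upright black round post 22 mm in diameter, top at 78 mm, on the unit's x = -56 mm. To be left alone. Origin: centre of its underside
- plain_slide (a joint): travel of the lookalike's slide in m, sprung back to 0, up to 0.050; must stay at 0
- relay_box: fixed grey box 150 x 110 x 60 mm high, origin at the centre of its underside, z up; the push button stands on its top at x = -40 mm, mid-width
- test_button_top (a point): centre of the button's top face, 82 mm above the bench when up; black round button, diameter 28 mm, in a steel collar of diameter 44 mm whose rim is 72 mm above the bench; it is pressed straight down
- test_button (a joint): press of the button in m: 0 = up, 0.006 = fully down; sprung, about 1.2 N at the start and 4 N fully down
- multimeter: loose black multimeter lying flat on the robot's side of the bench, 150 x 75 x 38 mm, origin at the centre of its underside; stays where it is
- battery: loose black battery block, 65 x 150 x 104 mm high, 2.2 kg, origin at the centre of its underside; stays where it is
- tape_roll: loose black tape roll lying flat, diameter 60, 19 mm high, origin at the centre of its underside, beside the relay box; stays where it is
- terminal_jar: loose small jar, diameter 40, 55 mm high, origin at the centre of its underside, beside the lookalike unit; stays where it is
- cube_relay: loose plug-in relay, 28 x 28 x 45 mm high, origin at the centre of its underside, beside the unit with the paddle; stays where it is
- screwdriver: loose screwdriver lying along its x axis on the robot's side of the bench; stays where it is

How it is judged (in metres and radians):
On the way, in this order (a step that is already met when the one before it is completed fails the run):
1. the paddle slide is pushed to its end stop (value of joint detent_slide above 0.0455 m), for 0.04 s.
2. the slide is released and held at mid travel by the pin (value of joint detent_slide between 0.025 and 0.035 m and value of joint detent_pin below 0.004 m and contact force between the fingers and detent_slide below 0.3 N and velocity of joint detent_slide between -0.01 and 0.01 m/s), for 0.2 s.
3. the relay box's button is pressed down (value of joint detent_slide between 0.025 and 0.035 m and value of joint detent_pin below 0.004 m and contact force between the fingers and detent_slide below 0.3 N and value of joint test_button above 0.0045 m), for 0.04 s.
4. the button has come up again (value of joint test_button below 0.0015 m), for 0.1 s.
At the end, for the whole second after the job is handed in: the paddle slide rests untouched at mid travel (25 to 35 mm) with the latch pin down (within 4 mm), the button is up (within 1.5 mm), the lookalike slide is at 0 (within 3 mm), and no loose thing has moved more than 20 mm (all of step 2 and value of joint test_button below 0.0015 m and value of joint plain_slide below 0.003 m and not (distance of any of multimeter, battery, tape_roll, terminal_jar, cube_relay, screwdriver from where it was at the start of the episode above 0.02 m)).
It fails at once if the lookalike slide is pushed (more than 8 mm) (value of joint plain_slide above 0.008 m).
It fails at once if a loose thing is lifted or shifted by more than 20 mm (distance of any of multimeter, battery, tape_roll, terminal_jar, cube_relay, screwdriver from where it was at the start of the episode above 0.02 m).
It also fails if it takes over 51 s, if anything falls off the work surface, if the arm or the gripper's body presses on something with over 40 N, if the wrist force passes 120 N, or if a joint passes its speed limit or range.

ROBOT

A 7-joint arm with a two-finger parallel gripper is mounted at the origin on the work surface. World frame = base frame: x ahead of the robot, y to its left, z up, the work surface at z = 0. Lengths are in mm, angles in rad, forces in N, time in s.
With the tool pointing down it reaches from about 425 to 825 mm from the base axis. Payload 3.6 kg.
Tool frame: the origin (TCP) lies on the centre line of the jaws, within the pads' length; the fingertips stand 8 mm ahead of it and the grasp point (between the pads) lies 11 mm behind it; z points along the fingers, y is the line along which they close (so a half turn about z gives the same grasp; the last joint's range is limited). The gripper opens to 85 mm and grips with 20 to 120 N. Pads are 22 mm wide; open, the fingers measure 114 mm over their backs; the gripper's body (76 mm by 85 mm) begins 54 mm behind the grasp point. The pads swing forward as they close: fully open they stand 13 mm farther back than shut.
Start: joints at [-1.131, 0.615, -0.013, 1.423, 0.008, 1.103, -0.04], TCP at [291.902, 580.736, 200.997] pointing down, gripper open.
Joint ranges: [-3.12, 3.12], [-0.3, 2.06], [-1.34, 1.32], [0.26, 2.42], [-1.36, 4.5], [0.01, 1.98], [-2.84, 2.84]. Speed limits (rad/s): [2.79, 2.79, 3.14, 3.14, 3.14, 3.14, 3.14].

INTERFACE

Orientations are given as a unit quaternion [x, y, z, w].
In Python, from station import r, eyes, order gives the robot as it stands. The module is installed in compiled form; this text tells all that it offers.
- The arm moves only by the shell command python3 -m jog 'ROWS' [FORCE]. ROWS is JSON, a list of rows, each an object of numbers: "tx", "ty", "tz": the shift along the tool's x, y, z as a fraction of full scale; "roll": the turn about the tool's z as a fraction of full scale; "gripper": the opening, from -1 (shut) to 1 (fully open). In form: [{"tx": .., "ty": .., "tz": .., "roll": .., "gripper": ..}, ...]. A call has 1 to 12 rows; each row shifts and turns the commanded pose from where the row before left it, along the tool's axes as they then stand; what a row does not reach is not made up. Full scale, the value 1, is 50 mm for a shift and 360 degrees for a turn. A row lasts 1/8 s, in which the tool goes at most 62.5 mm and 10.7 degrees, less where a joint would pass 70% of its speed; a pose out of reach is approached as far as the arm can. A call with a number of a shift or a turn outside -1 to 1 is refused whole. A call with a gripper value outside its range is refused whole. The fingers move at their own pace and stop on an object; FORCE is the grip in N (left out, the last holds). Time passes only in rows, so rows that do not move let the fingers close. It gives the time, the measured TCP pose, the force, the opening and the grip force at its end, in the units of the state.
- r.get_obs(): the state, without advancing time (a new reading comes with each control period).
- eyes.read_camera(name): name is "scene" or "side" or "wrist"; returns a dict with "color" (420x560x3 uint8, blue, green, red), "depth" (420x560 float32, mm along the optical axis (not along the pixel's ray), 0 where there is no reading), "fx", "fy", "cx", "cy" (pixels), "rvec" (rotation vector, rad) and "tvec" (3), from world to camera coordinates, as OpenCV has them; the wrist camera has in their place "T_tool_cam" (4x4, takes a point from camera to tool coordinates, whose origin is the TCP and whose axes are the flange's). Camera axes: x right, y down, z forward; pixel columns grow to the right and rows downward; lengths in mm; the calibration is good to about 2 mm. A picture is of the moment at which its call begins: read the wrist's pose just before it.
- order.finish_job(): hands the job in; it is judged then, once.
The state is a dict: "clock": time; "joints": joint angles; "joint_velocities": joint speeds; "effort": joint torques, N m; "tool_pos": TCP position; "eef_rot": TCP orientation; "force": force on the tool from outside, world axes, zero at the start; "torque": the same for the moment, N m; "gripper_width": opening from 0.0 (shut) to 1.0 (fully open); "gripper_force": force on a finger pad.
Only numpy, scipy, OpenCV 4.12 (cv2) and the standard library are available. Lean on these libraries where they do the work, as an engineer would, in place of code of your own. Each camera call takes 0.05 s, during which the arm holds its last target. There are 200 camera calls.

## Working session

There is one attempt and no reset: what is moved stays moved. The work goes in short steps, Python scripts to look and compute and a shell command to move; the robot and the scene stay as the last step left them, time stands still between calls to the robot, and variables do not carry over. Pictures are saved under pics/ and viewed, at most 10 in all, crops included, and the job is handed in when it is done.

```bash
mkdir -p pics && cat > h.py <<'E'
import numpy as np, cv2
from scipy.spatial.transform import Rotation as R
from station import r, eyes, order
def snap(n):
    o=r.get_obs(); c=eyes.read_camera(n)
    K=np.array([[c['fx'],0,c['cx']],[0,c['fy'],c['cy']],[0,0,1.]])
    if n=='wrist':
        T=np.eye(4);T[:3,:3]=R.from_quat(o['eef_rot']).as_matrix();T[:3,3]=o['tool_pos']
        M=T@np.array(c['T_tool_cam'])
    else:
        M=np.eye(4);A=cv2.Rodrigues(np.array(c['rvec'],float))[0];M[:3,:3]=A.T;M[:3,3]=-A.T@np.array(c['tvec'],float).ravel()
    return dict(img=c['color'],d=c['depth'],K=K,M=M,o=o)
def ray(s,uv,z):
    d=s['M'][:3,:3]@np.linalg.inv(s['K'])@np.array([uv[0],uv[1],1.]);p=s['M'][:3,3]
    return p+d*(z-p[2])/d[2]
def cloud(s):
    v,u=np.mgrid[:s['d'].shape[0],:s['d'].shape[1]]
    q=np.stack([u,v,np.ones_like(u)],-1)@np.linalg.inv(s['K']).T*s['d'][...,None]
    return q@s['M'][:3,:3].T+s['M'][:3,3]
E
python3 - <<'E'
from h import *
import pickle
for n in('scene','side','wrist'):
    s=snap(n);cv2.imwrite(f'pics/{n}0.png',s['img']);pickle.dump(s,open(n+'0.pkl','wb'));print(n,s['M'][:3,3].round(),s['M'][:3,2].round(2),(s['d']>0).mean())
print(s['o'])
E
```

```text
scene [1414.   42.  648.] [-0.84  0.02 -0.55] 0.9961692176870748
side [ 299. -515.  594.] [ 0.34  0.68 -0.65] 0.9959098639455782
wrist [217. 618. 374.] [ 0.29 -0.15 -0.95] 0.9960331632653061
{'clock': 0.1, 'joints': array([-1.13148185,  0.61582356, -0.01261239,  1.42475828,  0.00813108,
        1.10340211, -0.04037711]), 'joint_velocities': array([ 0.00080319, -0.00196436, -0.00063851, -0.00413212,  0.00285555,
       -0.00129509,  0.00149446]), 'effort': array([ 9.24023407e-04, -4.70388794e+01,  2.60054441e-01, -1.71573704e+01,
        1.00985912e-02,  5.78793901e-03,  2.52008044e-05]), 'tool_pos': array([291.60467015, 580.06116162, 199.94690072]), 'eef_rot': array([ 2.30758830e-01,  9.73010274e-01, -1.14522483e-03, -2.40926615e-04]), 'force': array([0.08041856, 0.23923897, 0.11561794]), 'torque': array([ 0.00826053,  0.02063239, -0.04103374]), 'gripper_force': 0.0, 'gripper_width': 1.000480738853051}
```

View pics/scene0.png

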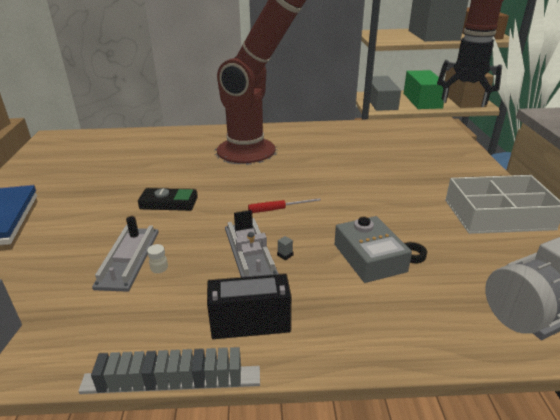

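View pics/side0.png

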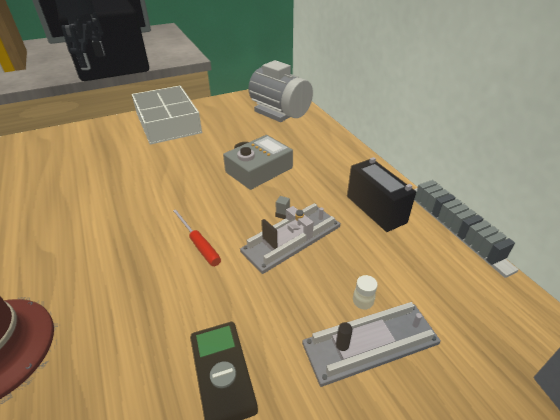

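The scene view shows the detent unit in the middle (paddle at 244,220, bridge at 250,237), the plain unit on the left (post at 132,227), and the relay box on the right (button at 365,222). The side view agrees: paddle at (270,233), button at (245,152), post at (344,336).

```bash
python3 - <<'E'
from h import *
import pickle
for n,pb,bb,ub in(('scene',(228,205,262,236),(350,212,380,232),(215,200,285,285)),('side',(255,215,285,252),(232,140,262,162),(235,205,345,268))):
    s=pickle.load(open(n+'0.pkl','rb'));P=cloud(s);dark=s['img'].max(2)<60
    def box(b,m): 
        k=np.zeros(dark.shape,bool);k[b[1]:b[3],b[0]:b[2]]=1;return P[k&m]
    q=box(pb,dark&(P[...,2]>40)&(P[...,2]<85));print(n,'paddle',len(q),q.mean(0).round(1),q.min(0).round(),q.max(0).round(), 'top',q[q[:,2]>72].mean(0).round(1))
    print(' rect xy',cv2.minAreaRect(q[:,:2].astype(np.float32)))
    q=box(bb,dark&(P[...,2]>75)&(P[...,2]<90));print(' button',len(q),q.mean(0).round(1),q.min(0).round(),q.max(0).round())
    c=((pb[0]+pb[2])//2,(pb[1]+pb[3])//2)
    m=(P[...,2]>7)&(P[...,2]<60); q=box(ub,m).astype(np.float32)
    # base plate: biggest blob in box
    k=np.zeros(dark.shape,np.uint8);k[ub[1]:ub[3],ub[0]:ub[2]]=m[ub[1]:ub[3],ub[0]:ub[2]]
    N,l,st,_=cv2.connectedComponentsWithStats(k);i=1+st[1:,4].argmax();q=P[l==i][:,:2].astype(np.float32)
    print(' unit',cv2.minAreaRect(q),st[i])
E
```

```text
scene paddle 239 [ 5.158e+02 -1.000e-01  5.960e+01] [508. -21.  40.] [524.  20.  80.] top [5.159e+02 5.000e-01 7.550e+01]
 rect xy ((515.8892211914062, -0.47416114807128906), (8.060040473937988, 41.37522888183594), 12.831649780273438)
 button 70 [577.4 274.1  80.4] [564. 262.  75.] [586. 286.  84.]
 unit ((568.9130249023438, 12.517097473144531), (215.75634765625, 79.70140838623047), 13.135869979858398) [ 225  217   54   60 1959]<stdin>:7: RuntimeWarning: Mean of empty slice.
  ret = um.true_divide(
Traceback (most recent call last):
ValueError: zero-size array to reduction operation minimum which has no identity
```

```bash
python3 -m jog '[{"roll":-0.0277,"gripper":-1},{"roll":-0.0277,"gripper":-1},{"roll":-0.0277,"gripper":-1},{"roll":-0.0277,"gripper":-1},{"ty":-0.9,"gripper":-1},{"ty":-0.9,"gripper":-1},{"ty":-0.9,"gripper":-1},{"ty":-0.9,"gripper":-1},{"ty":-0.9,"gripper":-1},{"ty":-0.9,"gripper":-1},{"ty":-0.9,"gripper":-1},{"ty":-0.9,"gripper":-1}]' 20
python3 -m jog '[{"ty":-0.9},{"ty":-0.9},{"ty":-0.9},{"ty":-0.9},{"ty":-0.6,"tx":-0.4},{"tx":-0.4},{}]'
cat > rel.py <<'E'
from h import *
import sys
def rel(pt):
    o=r.get_obs();A=R.from_quat(o['eef_rot']).as_matrix()
    print(o['clock'],'pos',o['tool_pos'].round(1),'x axis deg',np.degrees(np.arctan2(A[1,0],A[0,0])).round(1),'F',o['force'].round(1),'w',round(o['gripper_width'],2),'rel',(A.T@(np.array(pt)-o['tool_pos'])).round(1))
if len(sys.argv)>3: rel([float(a) for a in sys.argv[1:4]])
E
python3 rel.py 472 -10.5 56
python3 - <<'E'
from h import *
s=snap('wrist');cv2.imwrite('pics/w1.png',s['img'])
E
```

```text
0.15 pos [291.6 580.2 200.1] x axis deg 153.3 F [-0.3 -0.5  0.5] w 1.0 rel [-426.4 -446.5  145. ]validation failed for argument at $[0]...
validation failed for argument at $[0]...
```

View pics/w1.png

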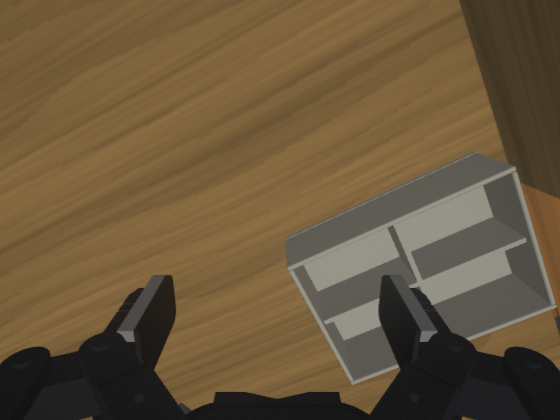

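The arm has not moved: the rows were refused, apparently because every field is required. The picture shows only the tray under the open gripper.

```bash
python3 -m jog '[{"tx":0,"ty":0,"tz":0,"roll":-0.0277,"gripper":-1},{"tx":0,"ty":0,"tz":0,"roll":-0.0277,"gripper":-1},{"tx":0,"ty":0,"tz":0,"roll":-0.0277,"gripper":-1},{"tx":0,"ty":0,"tz":0,"roll":-0.0277,"gripper":-1},{"tx":0,"ty":0,"tz":0,"roll":0,"gripper":-1}]' 20
python3 rel.py 472 -10.5 56
```

```text
clock: 0.82
tool_pos: [292.0, 580.4, 200.6]
eef_rot: [-0.114, 0.994, -0.0, -0.0]
force: [-0.1, 0.7, 0.0]
gripper_width: -0.0
gripper_force: 0.0
0.825 pos [292.  580.4 200.6] x axis deg -166.9 F [-0.1  0.7  0. ] w -0.0 rel [ -41.8 -616.2  144.9]
```

```bash
python3 -m jog '[{"tx":0,"ty":-0.9,"tz":0,"roll":0,"gripper":-1},{"tx":0,"ty":-0.9,"tz":0,"roll":0,"gripper":-1},{"tx":0,"ty":-0.9,"tz":0,"roll":0,"gripper":-1},{"tx":0,"ty":-0.9,"tz":0,"roll":0,"gripper":-1},{"tx":0,"ty":-0.9,"tz":0,"roll":0,"gripper":-1},{"tx":0,"ty":-0.9,"tz":0,"roll":0,"gripper":-1},{"tx":0,"ty":-0.9,"tz":0,"roll":0,"gripper":-1},{"tx":0,"ty":-0.9,"tz":0,"roll":0,"gripper":-1},{"tx":0,"ty":-0.9,"tz":0,"roll":0,"gripper":-1},{"tx":0,"ty":-0.9,"tz":0,"roll":0,"gripper":-1},{"tx":0,"ty":-0.9,"tz":0,"roll":0,"gripper":-1},{"tx":0,"ty":-0.9,"tz":0,"roll":0,"gripper":-1}]'
python3 -m jog '[{"tx":0,"ty":-0.9,"tz":0,"roll":0,"gripper":-1},{"tx":-0.4,"ty":-0.6,"tz":0,"roll":0,"gripper":-1},{"tx":0,"ty":0,"tz":0,"roll":0,"gripper":-1},{"tx":0,"ty":0,"tz":0,"roll":0,"gripper":-1}]'
python3 rel.py 472 -10.5 56
python3 - <<'E'
from h import *
s=snap('wrist');cv2.imwrite('pics/w2.png',s['img']);P=cloud(s)
m=(s['img'].max(2)<60)&(P[...,2]>74)&(P[...,2]<82)
N,l,st,ce=cv2.connectedComponentsWithStats(m.astype(np.uint8))
for i in range(1,N):
    if st[i,4]>150:
        q=P[l==i];print(st[i],q.mean(0).round(1),cv2.minAreaRect(q[:,:2].astype(np.float32)))
E
```

```text
clock: 2.33
tool_pos: [415.6, 53.7, 201.3]
eef_rot: [-0.113, 0.994, 0.0, 0.0]
force: [0.7, -0.5, 0.9]
gripper_width: -0.001
gripper_force: 0.0
clock: 2.82
tool_pos: [451.3, -12.7, 200.9]
eef_rot: [-0.114, 0.993, 0.0, -0.0]
force: [-0.3, -0.2, -0.0]
gripper_width: -0.001
gripper_force: 0.0
2.825 pos [451.3 -12.7 200.9] x axis deg -166.9 F [-0.3 -0.2 -0. ] w -0.0 rel [-20.8  -2.7 144.9]
[252 245  47  10 391] [ 5.105e+02 -3.000e-01  7.820e+01] ((511.1727600097656, 0.05244255065917969), (7.32061767578125, 42.14634323120117), 13.241964340209961)
[509 343  30  23 231] [564.7 267.2  78.5] ((565.6109619140625, 268.6531677246094), (14.218862533569336, 26.874889373779297), 53.9743537902832)
```

View pics/w2.png

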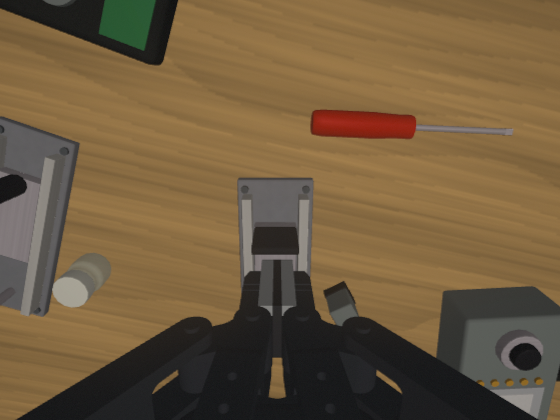

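The wrist view is aligned with the unit. The paddle's top at (275,240) gives centre (511,0) and yaw 13.2°, which agrees with the scene fit. Next I descend behind the paddle.

```bash
python3 -m jog '[{"tx":0,"ty":0,"tz":0.72,"roll":0,"gripper":-1},{"tx":0,"ty":0,"tz":0.72,"roll":0,"gripper":-1},{"tx":0,"ty":0,"tz":0.72,"roll":0,"gripper":-1},{"tx":0,"ty":0,"tz":0.72,"roll":0,"gripper":-1},{"tx":-0.4,"ty":0,"tz":0,"roll":0,"gripper":-1},{"tx":-0.3,"ty":0,"tz":0,"roll":0,"gripper":-1},{"tx":0,"ty":0,"tz":0,"roll":0,"gripper":-1}]'
python3 rel.py 507 -1 58
```

```text
clock: 3.75
tool_pos: [486.6, -3.8, 57.1]
eef_rot: [-0.116, 0.993, 0.0, 0.001]
force: [-0.4, 0.2, 0.0]
gripper_width: 0.001
gripper_force: 0.0
3.75 pos [486.6  -3.8  57.1] x axis deg -166.7 F [-0.4  0.2  0. ] w 0.0 rel [-20.5  -2.   -0.8]
```

```bash
python3 -m jog '[{"tx":-0.2,"ty":0,"tz":0,"roll":0,"gripper":-1},{"tx":-0.2,"ty":0,"tz":0,"roll":0,"gripper":-1},{"tx":-0.2,"ty":0,"tz":0,"roll":0,"gripper":-1},{"tx":-0.2,"ty":0,"tz":0,"roll":0,"gripper":-1},{"tx":-0.1,"ty":0,"tz":0,"roll":0,"gripper":-1},{"tx":0,"ty":0,"tz":0,"roll":0,"gripper":-1}]'
python3 rel.py 507 -1 58
python3 -m jog '[{"tx":-0.1,"ty":0,"tz":0,"roll":0,"gripper":-1},{"tx":-0.1,"ty":0,"tz":0,"roll":0,"gripper":-1},{"tx":0,"ty":0,"tz":0,"roll":0,"gripper":-1}]'
python3 rel.py 507 -1 58
```

```text
clock: 4.5
tool_pos: [530.0, 4.9, 56.9]
eef_rot: [-0.115, 0.993, 0.0, -0.0]
force: [-0.1, -0.3, -0.2]
gripper_width: -0.003
gripper_force: 0.0
4.5 pos [530.    4.9  56.9] x axis deg -166.8 F [-0.1 -0.3 -0.2] w -0.0 rel [23.7 -0.5 -1.1]
clock: 4.88
tool_pos: [540.0, 7.3, 57.0]
eef_rot: [-0.115, 0.993, 0.0, 0.0]
force: [0.2, -0.1, -0.2]
gripper_width: -0.0
gripper_force: 0.0
4.875 pos [540.    7.3  57. ] x axis deg -166.8 F [ 0.2 -0.1 -0.2] w -0.0 rel [34.  -0.5 -1. ]
```

No force after moving well past the paddle's starting place, so I take a look.

```bash
python3 - <<'E'
from h import *
a=snap('side')['img'][180:290,200:370];b=snap('wrist')['img']
s=snap('scene')['img'][180:290,190:330]
o=np.zeros((600,800,3),np.uint8)
o[:300,:400]=cv2.resize(a,(400,300))
o[300:,:400]=cv2.resize(s,(400,300))
o[:300,400:]=cv2.resize(b,(400,300))
cv2.imwrite('pics/c3.png',o)
E
```

```text
(no output)
```

View pics/c3.png

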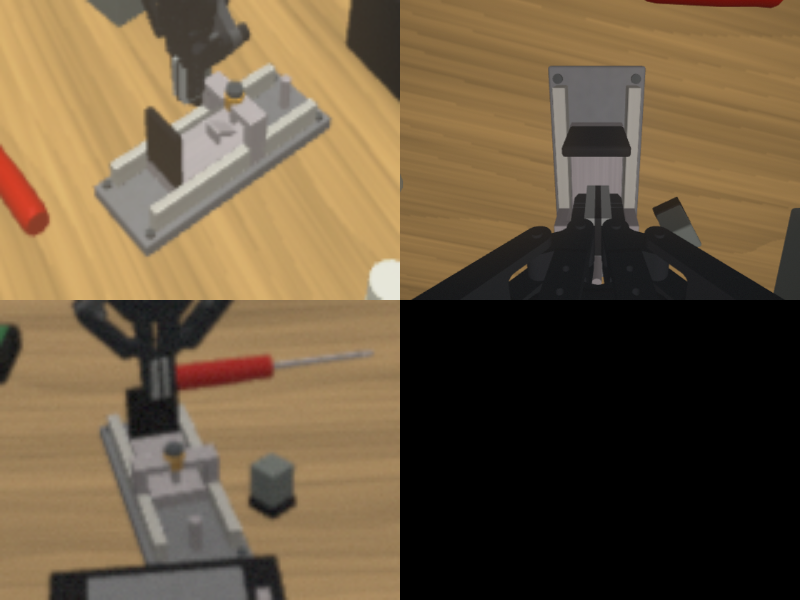

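Paddle at its start position. The fingers look either above the paddle or beyond it, near the bridge (side crop 190,90). I will check fingertip height from depth.

```bash
python3 - <<'E'
from h import *
import pickle
for n in('scene','side'):
    s=snap(n);P=cloud(s);s0=pickle.load(open(n+'0.pkl','rb'));P0=cloud(s0)
    ch=(np.abs(s['d']-s0['d'])>15)&(np.linalg.norm(P[...,:2]-s['o']['tool_pos'][:2],axis=-1)<120)&(P[...,2]<200)&(P[...,2]>30)
    q=P[ch];print(n,len(q),s['o']['tool_pos'],'low pct',np.percentile(q[:,2],[0,1,2,5,10]).round(1))
    z=np.percentile(q[:,2],2);k=q[q[:,2]<z+12];print(' tip',k.mean(0).round(1),k.min(0).round(),k.max(0).round())
    def pr(p):
        c=np.linalg.inv(s['M'])@np.array([*p,1]);return (s['K']@c[:3]/c[2])[:2].round(1)
    t=s['o']['tool_pos'];print(' proj tip',pr([t[0],t[1],t[2]-8]),'paddle top',pr([511,0,78]))
    m=(s['img'].max(2)<60)&(P[...,2]>60)&(P[...,2]<82)&(abs(P[...,0]-520)<40)&(abs(P[...,1])<30)&~ch
    print(' paddle',P[m].mean(0).round(1),m.sum())
s=snap('wrist');P=cloud(s);m=(P[...,2]>74)&(P[...,2]<82)&(s['img'].max(2)<60)&(abs(P[...,0]-520)<60)&(abs(P[...,1])<40)
print(P[m].mean(0),m.sum(), P[m].min(0),P[m].max(0))
E
```

```text
scene 1342 [539.24445865   7.06470236  56.98780188] low pct [ 88.7  94.4  97.5 105.9 119.8]
 tip [546.8   7.9 100.7] [538.  -7.  89.] [553.  21. 109.]
 proj tip [246.2 227.3] paddle top [242.7 210.5]
 paddle [516.8  -4.   67.6] 76
side 1262 [539.2196097    7.02410499  56.97011559] low pct [ 32.1  91.4  94.9 102.8 112.6]
 tip [5.356e+02 5.000e-01 9.640e+01] [517. -21.  32.] [592.  40. 107.]
 proj tip [279.2 227.9] paddle top [267.6 223.8]
 paddle [nan nan nan] 0
[ 5.11097224e+02 -1.67928031e-01  7.84261169e+01] 1682 [503.45120505 -21.32765794  74.00316211] [519.35757315  21.4817198   80.76481315]<stdin>:12: RuntimeWarning: Mean of empty slice.
  ret = um.true_divide(
```

```bash
python3 - <<'E'
from h import *
import pickle
s=pickle.load(open('scene0.pkl','rb'));P=cloud(s);m=np.linalg.norm(P-[291,580,260],axis=-1)<110
print('start tips: lowest z',np.percentile(P[m][:,2],[0,1,3,10]).round(1), P[m][P[m][:,2]<np.percentile(P[m][:,2],5)].mean(0).round(1))
for s in(pickle.load(open('wrist0.pkl','rb')),snap('wrist')):
    P=cloud(s);A=R.from_quat(s['o']['eef_rot']).as_matrix();q=(P-s['o']['tool_pos'])@A
    m=(abs(q[...,0])<30)&(abs(q[...,1])<60)&(s['d']<200)&(s['d']>0)
    t=q[m];z=np.percentile(t[:,2],[90,98,99.5,100]);k=t[t[:,2]>z[1]-5]
    print('wrist tips tool-z',z.round(1),k.mean(0).round(1),k.min(0).round(1),k.max(0).round(1))
E
```

```text
start tips: lowest z [244.1 250.7 257.2 279.4] [299.2 578.8 255.1]
wrist tips tool-z [-63.1 -50.5 -46.8 -43.8] [  4.1  -0.1 -51. ] [-10.9 -56.  -55.5] [ 12.3  56.2 -43.8]
wrist tips tool-z [-68.6 -22.4 -21.4 -18.8] [ 27.5  -0.9 -22. ] [ 24.4 -23.  -23.9] [ 30.   20.9 -18.8]
```

The depth in both fixed views and in the starting picture shows the tips about 33 mm *behind* the reported TCP (shut), not 8 mm ahead. So the fingers passed 12 mm above the paddle and nothing was touched. I go back and redo it with TCP z about 17, which puts the tips near 50.

```bash
python3 -m jog '[{"tx":0.5,"ty":0,"tz":0,"roll":0,"gripper":-1},{"tx":0.5,"ty":0,"tz":0,"roll":0,"gripper":-1},{"tx":0.4,"ty":0,"tz":0,"roll":0,"gripper":-1},{"tx":0,"ty":0,"tz":0,"roll":0,"gripper":-1},{"tx":0,"ty":0,"tz":0.4,"roll":0,"gripper":-1},{"tx":0,"ty":0,"tz":0.4,"roll":0,"gripper":-1},{"tx":0,"ty":0,"tz":0,"roll":0,"gripper":-1}]'
python3 rel.py 507 -1 18
python3 - <<'E'
from h import *
b=snap('side')['img'][150:290,180:370];s=snap('scene');P=cloud(s)
o=np.hstack([cv2.resize(b,(480,360)),cv2.resize(s['img'][170:290,190:310],(320,360))]);cv2.imwrite('pics/c4.png',o)
E
```

```text
clock: 6.1
tool_pos: [471.6, -8.5, 16.1]
eef_rot: [-0.115, 0.993, 0.0, -0.001]
force: [0.3, -0.1, 0.7]
gripper_width: -0.002
gripper_force: 0.0
6.1 pos [471.6  -8.5  16.1] x axis deg -166.8 F [ 0.3 -0.1  0.7] w -0.0 rel [-36.1  -0.8  -2. ]
```

View pics/c4.png

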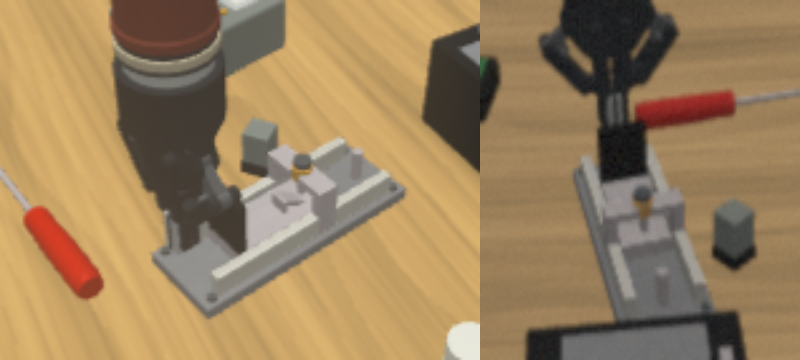

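The fingers now stand behind the paddle (side crop: tip at 185,245, paddle at 230,220), with the tips well below its top. I push.

```bash
python3 -m jog '[{"tx":-0.2,"ty":0,"tz":0,"roll":0,"gripper":-1},{"tx":-0.2,"ty":0,"tz":0,"roll":0,"gripper":-1},{"tx":-0.2,"ty":0,"tz":0,"roll":0,"gripper":-1},{"tx":-0.2,"ty":0,"tz":0,"roll":0,"gripper":-1},{"tx":0,"ty":0,"tz":0,"roll":0,"gripper":-1}]'
python3 rel.py 507 -1 18
python3 -m jog '[{"tx":-0.2,"ty":0,"tz":0,"roll":0,"gripper":-1},{"tx":-0.2,"ty":0,"tz":0,"roll":0,"gripper":-1},{"tx":-0.14,"ty":0,"tz":0,"roll":0,"gripper":-1},{"tx":0,"ty":0,"tz":0,"roll":0,"gripper":-1}]'
python3 rel.py 507 -1 18
```

```text
clock: 6.82
tool_pos: [509.1, -0.0, 16.7]
eef_rot: [-0.115, 0.993, -0.0, -0.002]
force: [-4.3, -0.8, 3.2]
gripper_width: 0.001
gripper_force: 2.1
6.825 pos [509.1  -0.   16.7] x axis deg -166.8 F [-4.3 -0.8  3.2] w 0.0 rel [ 2.3 -0.5 -1.3]
clock: 7.32
tool_pos: [534.2, 5.8, 16.6]
eef_rot: [-0.115, 0.993, -0.0, -0.003]
force: [-6.6, -1.4, 4.2]
gripper_width: -0.003
gripper_force: 3.1
7.325 pos [534.2   5.8  16.6] x axis deg -166.8 F [-6.6 -1.4  4.2] w -0.0 rel [28.  -0.4 -1.3]
```

```bash
python3 -m jog '[{"tx":-0.1,"ty":0,"tz":0,"roll":0,"gripper":-1},{"tx":-0.08,"ty":0,"tz":0,"roll":0,"gripper":-1},{"tx":0,"ty":0,"tz":0,"roll":0,"gripper":-1}]'
python3 -m jog '[{"tx":-0.06,"ty":0,"tz":0,"roll":0,"gripper":-1},{"tx":0,"ty":0,"tz":0,"roll":0,"gripper":-1}]'
python3 rel.py 507 -1 18
```

```text
clock: 7.7
tool_pos: [542.2, 7.7, 16.5]
eef_rot: [-0.115, 0.993, -0.0, -0.003]
force: [-6.6, -1.5, 4.2]
gripper_width: 0.0
gripper_force: 3.4
clock: 7.95
tool_pos: [544.9, 8.3, 16.6]
eef_rot: [-0.115, 0.993, -0.0, -0.003]
force: [-7.1, -2.0, 5.0]
gripper_width: 0.002
gripper_force: 3.5
7.95 pos [544.9   8.3  16.6] x axis deg -166.8 F [-7.1 -2.   5. ] w 0.0 rel [39.1 -0.4 -1.2]
```

```bash
python3 -m jog '[{"tx":-0.06,"ty":0,"tz":0,"roll":0,"gripper":-1},{"tx":0,"ty":0,"tz":0,"roll":0,"gripper":-1}]'
python3 rel.py 507 -1 18
```

```text
clock: 8.2
tool_pos: [546.5, 8.7, 16.5]
eef_rot: [-0.115, 0.993, -0.0, -0.005]
force: [-8.2, -1.6, 6.7]
gripper_width: -0.004
gripper_force: 4.5
8.2 pos [546.5   8.7  16.5] x axis deg -166.8 F [-8.2 -1.6  6.7] w -0.0 rel [40.6 -0.4 -1.1]
```

```bash
python3 -m jog '[{"tx":-0.08,"ty":0,"tz":0,"roll":0,"gripper":-1},{"tx":0,"ty":0,"tz":0,"roll":0,"gripper":-1}]'
python3 rel.py 507 -1 18
```

```text
clock: 8.45
tool_pos: [546.1, 8.6, 16.3]
eef_rot: [-0.114, 0.993, -0.001, -0.009]
force: [-14.8, -3.6, 12.1]
gripper_width: 0.003
gripper_force: 7.6
8.45 pos [546.1   8.6  16.3] x axis deg -166.9 F [-14.8  -3.6  12.1] w 0.0 rel [40.3 -0.5 -0.9]
```

Force doubled with no further movement, so the slide is at its stop. I release backwards and check it.

```bash
python3 -m jog '[{"tx":0.2,"ty":0,"tz":0,"roll":0,"gripper":-1},{"tx":0.2,"ty":0,"tz":0,"roll":0,"gripper":-1},{"tx":0.3,"ty":0,"tz":0,"roll":0,"gripper":-1},{"tx":0.5,"ty":0,"tz":0,"roll":0,"gripper":-1},{"tx":0.5,"ty":0,"tz":0,"roll":0,"gripper":-1},{"tx":0,"ty":0,"tz":0,"roll":0,"gripper":-1},{"tx":0,"ty":0,"tz":0,"roll":0,"gripper":-1}]'
python3 rel.py 507 -1 18
python3 - <<'E'
from h import *
s=snap('scene');P=cloud(s)
m=(s['img'].max(2)<60)&(P[...,2]>45)&(P[...,2]<76)&(abs(P[...,0]-535)<25)&(abs(P[...,1]-8)<25)
print(P[m].mean(0),m.sum(),cv2.minAreaRect(P[m][:,:2].astype(np.float32)))
s=snap('wrist');P=cloud(s)
m=(s['img'].max(2)<60)&(P[...,2]>74)&(P[...,2]<82)&(abs(P[...,0]-535)<35)&(abs(P[...,1]-8)<30)
print(P[m].mean(0) if m.any() else None,m.sum())
E
```

```text
clock: 9.32
tool_pos: [474.9, -8.1, 17.3]
eef_rot: [-0.115, 0.993, 0.0, 0.002]
force: [0.0, 0.2, -0.6]
gripper_width: 0.0
gripper_force: 0.0
9.325 pos [474.9  -8.1  17.3] x axis deg -166.8 F [ 0.   0.2 -0.6] w 0.0 rel [-32.9  -0.4  -0.5]
[544.84363211   5.65740349  60.69659495] 196 ((544.5902099609375, 6.069345474243164), (8.551769256591797, 41.24264144897461), 9.314358711242676)
None 0
```

The slide's paddle has shifted by 29.6 mm along the unit, so it is latched. Next: lift and go towards the button.

```bash
python3 -m jog '[{"tx":0,"ty":0,"tz":-0.9,"roll":0,"gripper":-1},{"tx":0,"ty":0,"tz":-0.9,"roll":0,"gripper":-1},{"tx":0,"ty":0,"tz":-0.9,"roll":0,"gripper":-1},{"tx":0,"ty":0.9,"tz":0,"roll":0,"gripper":-1},{"tx":0,"ty":0.9,"tz":0,"roll":0,"gripper":-1},{"tx":-0.4,"ty":0.9,"tz":0,"roll":0,"gripper":-1},{"tx":-0.4,"ty":0.9,"tz":0,"roll":0,"gripper":-1},{"tx":-0.4,"ty":0.9,"tz":0,"roll":0,"gripper":-1},{"tx":-0.4,"ty":0.4,"tz":0,"roll":0,"gripper":-1},{"tx":0,"ty":0,"tz":0,"roll":0,"gripper":-1},{"tx":0,"ty":0,"tz":0,"roll":0,"gripper":-1}]'
python3 rel.py 577 274 100
python3 - <<'E'
from h import *
s=snap('wrist');P=cloud(s);cv2.imwrite('pics/w5.png',s['img'])
m=(s['img'].max(2)<70)&(P[...,2]>76)&(P[...,2]<88)&(abs(P[...,0]-575)<35)&(abs(P[...,1]-274)<35)
N,l,st,_=cv2.connectedComponentsWithStats(m.astype(np.uint8));i=1+st[1:,4].argmax();q=P[l==i]
print(st[i],np.median(q,0).round(1),cv2.minEnclosingCircle(q[:,:2].astype(np.float32)))
E
```

```text
clock: 10.8
tool_pos: [494.1, 247.0, 151.7]
eef_rot: [-0.114, 0.993, -0.001, -0.0]
force: [-0.5, -0.6, -0.1]
gripper_width: 0.0
gripper_force: 0.0
10.8 pos [494.1 247.  151.7] x axis deg -166.9 F [-0.5 -0.6 -0.1] w 0.0 rel [-86.9   7.5  51.7]Traceback (most recent call last):
  File "<stdin>", line 4, in <module>
ValueError: attempt to get argmax of an empty sequence
```

View pics/w5.png

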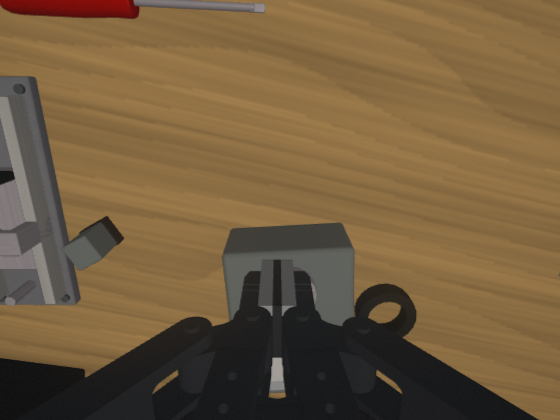

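The box (223–355 × 225+) is ahead, and the fingers hide the button behind them. I use the initial fixed views instead, casting rays onto z = 82.

```bash
python3 - <<'E'
from h import *
import pickle
for n,b in(('scene',(350,212,382,234)),('side',(230,140,264,164))):
    s=pickle.load(open(n+'0.pkl','rb'));P=cloud(s)
    k=np.zeros(P.shape[:2],bool);k[b[1]:b[3],b[0]:b[2]]=1
    for th in(50,70,90):
        m=k&(s['img'].max(2)<th);N,l,st,ce=cv2.connectedComponentsWithStats(m.astype(np.uint8))
        i=1+st[1:,4].argmax();print(n,th,st[i],ce[i].round(1),ray(s,ce[i],80).round(1),np.median(P[l==i],0).round(1))
    m=k&(P[...,2]>79)&(P[...,2]<86);print('  byz',m.sum(),P[m].mean(0).round(1),cv2.minEnclosingCircle(P[m][:,:2].astype(np.float32)))
    m=k&(P[...,2]>68)&(P[...,2]<90);print('  collar',m.sum(),P[m].mean(0).round(1),cv2.minAreaRect(P[m][:,:2].astype(np.float32)))
E
```

```text
scene 50 [359 218  11   8  70] [363.6 221.3] [578.4 273.4  80. ] [579.7 273.2  80.7]
scene 70 [358 217  12   9  84] [363.7 221.3] [578.4 273.6  80. ] [579.3 273.8  80.7]
scene 90 [358 217  13   9  94] [363.8 221.1] [577.7 273.8  80. ] [578.3 273.8  80.7]
  byz 72 [573.5 275.5  81.6] ((572.194091796875, 275.5494079589844), 14.7364501953125)
  collar 197 [578.  274.3  75.7] ((575.2943725585938, 274.6311950683594), (42.78470993041992, 38.151222229003906), 69.6192855834961)Traceback (most recent call last):
  File "<stdin>", line 8, in <module>
ValueError: attempt to get argmax of an empty sequence
```

Button centre is at about (575, 274.5), and the scene sources agree within 3 mm. Move above it and come down to just over the top.

```bash
python3 -m jog '[{"tx":-0.85,"ty":0.08,"tz":0,"roll":0,"gripper":-1},{"tx":-0.85,"ty":0.08,"tz":0,"roll":0,"gripper":-1},{"tx":0,"ty":0,"tz":0.8,"roll":0,"gripper":-1},{"tx":0,"ty":0,"tz":0.8,"roll":0,"gripper":-1},{"tx":0,"ty":0,"tz":0,"roll":0,"gripper":-1},{"tx":0,"ty":0,"tz":0,"roll":0,"gripper":-1}]'
python3 rel.py 575 274.5 49
python3 - <<'E'
from h import *
s=snap('scene');a=cv2.resize(s['img'][150:270,310:430],(400,400));b=cv2.resize(snap('side')['img'][80:200,190:310],(400,400))
cv2.imwrite('pics/c6.png',np.hstack([a,b]))
E
```

```text
clock: 11.6
tool_pos: [576.2, 275.1, 73.6]
eef_rot: [-0.114, 0.993, 0.0, 0.001]
force: [-0.4, -0.2, -0.3]
gripper_width: -0.002
gripper_force: 0.0
11.6 pos [576.2 275.1  73.6] x axis deg -166.9 F [-0.4 -0.2 -0.3] w -0.0 rel [ 1.4 -0.3 24.6]
```

View pics/c6.png

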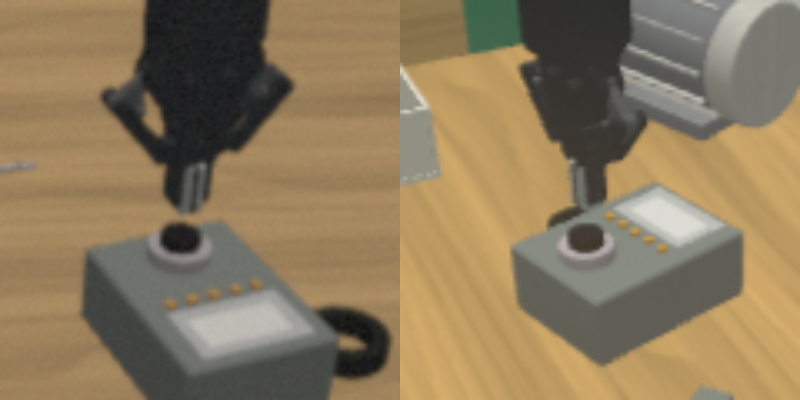

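The closed tips hang right above the button in both views (left crop: tip at 185,210, button at 180,238; right crop: tip at 588,208, button at 585,237). I press in steps.

```bash
python3 -m jog '[{"tx":0,"ty":0,"tz":0.2,"roll":0,"gripper":-1},{"tx":0,"ty":0,"tz":0.2,"roll":0,"gripper":-1},{"tx":0,"ty":0,"tz":0,"roll":0,"gripper":-1}]'
python3 -m jog '[{"tx":0,"ty":0,"tz":0.08,"roll":0,"gripper":-1},{"tx":0,"ty":0,"tz":0,"roll":0,"gripper":-1}]'
python3 -m jog '[{"tx":0,"ty":0,"tz":0.08,"roll":0,"gripper":-1},{"tx":0,"ty":0,"tz":0,"roll":0,"gripper":-1}]'
```

```text
clock: 12.08
tool_pos: [574.5, 275.1, 51.1]
eef_rot: [-0.115, 0.993, -0.0, -0.001]
force: [-1.2, 0.1, 1.5]
gripper_width: 0.002
gripper_force: 0.7
clock: 12.32
tool_pos: [574.9, 275.2, 48.0]
eef_rot: [-0.115, 0.993, -0.0, -0.0]
force: [-1.6, -0.1, 3.1]
gripper_width: 0.001
gripper_force: 1.4
clock: 12.58
tool_pos: [575.1, 275.4, 45.8]
eef_rot: [-0.115, 0.993, -0.0, 0.0]
force: [-3.8, -2.1, 10.7]
gripper_width: 0.002
gripper_force: 5.3
```

10.7 N exceeds the spring's 4 N, so the button is bottomed. I lift off and verify.

```bash
python3 -m jog '[{"tx":0,"ty":0,"tz":0,"roll":0,"gripper":-1},{"tx":0,"ty":0,"tz":-0.2,"roll":0,"gripper":-1},{"tx":0,"ty":0,"tz":-0.6,"roll":0,"gripper":-1},{"tx":0,"ty":0,"tz":-0.9,"roll":0,"gripper":-1},{"tx":0,"ty":0,"tz":-0.9,"roll":0,"gripper":-1},{"tx":0,"ty":0,"tz":0,"roll":0,"gripper":-1},{"tx":0,"ty":0,"tz":0,"roll":0,"gripper":-1}]'
python3 - <<'E'
from h import *
s=snap('scene');cv2.imwrite('pics/s7.png',s['img']);P=cloud(s)
m=(s['img'].max(2)<60)&(P[...,2]>45)&(P[...,2]<76)&(abs(P[...,0]-535)<25)&(abs(P[...,1]-8)<25)
print('paddle',P[m].mean(0).round(1))
k=np.zeros(m.shape,bool);k[212:234,350:382]=1;m=k&(P[...,2]>76)&(P[...,2]<86);print('button z',np.percentile(P[m][:,2],90))
k[:]=0;k[225:245,240:262]=1
m=k&(P[...,2]>55)&(P[...,2]<75)&(P[...,0]>575);print('pin top z',np.percentile(P[m][:,2],[90,99]))
E
```

```text
clock: 13.45
tool_pos: [574.7, 275.1, 173.4]
eef_rot: [-0.115, 0.993, -0.0, -0.0]
force: [-0.5, 0.3, -0.8]
gripper_width: 0.004
gripper_force: 0.0
paddle [545.    5.6  60.3]
button z 82.81634011600104
pin top z [67.54466886 69.28632608]
```

View pics/s7.png

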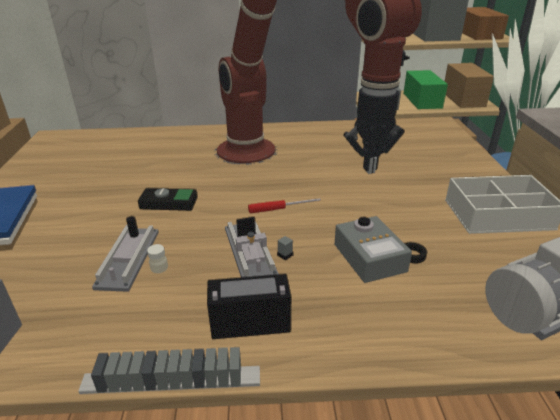

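The paddle is at mid travel (246,226), the pin is down, the button is up (365,222), and the loose things are where they were.

```bash
python3 -c "
from station import order
print(order.finish_job())"
```

```text
the job is handed in; nothing more can be done
None
```

The job is handed in, with no verdict returned: the camera check before that showed the slide latched at about 30 mm with the pin down, the button pressed and back up, and nothing else moved; the fingertips actually sit about 41 mm farther back than the stated tool frame, so my first push passed above the paddle without touching it and I repeated it lower.

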